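# Shut and bolt the blue drawer box

## Task

Two small plywood drawer boxes stand open on the white plate. With the fingertips, gently push the drawer of the blue-fronted box fully home, then push the knob of the bolt on top of that box to the left as far as it goes, so that the drawer is locked. Only push, do not grip the drawer or the knob; leave the orange-fronted box just as it stands, still open and unbolted, and do not disturb the other things.

Things in the scene. Friction and masses are not known exactly. Their poses are not given: they have to be found in the camera images.
- blue_box: the box with the blue drawer front: light plywood housing, 140 mm deep (x), 100 wide (y), 72 high, fixed to the 7 mm thick white plate; origin under its centre. x points away from its drawer front, into the box, the way the drawer shuts; y to its left as seen from the robot; z up
- blue_front (a point): middle of the blue drawer front's outer face, plain and flat all round this point (panel 100 mm wide, 66 high, 8 thick); 46 mm above the foot of the box, 3 mm above the centre of the painted-black finger hole (no real opening), 26 mm below the housing's top. Axes as blue_box. It moves with the drawer
- blue_knob (a point): in the knob of the blue box's bolt: an upright steel pin 12 mm across on top of the box, 22 mm behind its front edge, its top 38 mm above the housing's top; this point lies 9 mm below the pin's top. Axes as blue_box; the bolt slides along +y. Beside it the bolt's guides rise 16 mm, and the staple (57 mm left of the drawn-back knob) 22 mm, above the housing
- blue_drawer (a joint): how far the blue drawer is out (m): 0 fully home, starts 0.035 to 0.07; slides stiffly (about 1.5 N) and stays where it is left
- blue_bolt (a joint): how far the blue box's bolt is shot (m): 0 drawn back to the right, 0.032 at its left stop, in the staple; starts 0 to 0.003; needs about 1.2 N and stays where it is left
- orange_front (a point): the same point of the orange drawer front of the other box, which is otherwise like the blue one (72 mm high housing, same bolt)
- orange_knob (a point): the same point of the orange box's bolt knob
- glue_bottle: the small white and yellow glue bottle, 34 mm across, 92 mm tall, standing on the bench; origin under its centre
- house_block_b: the little grey concrete-look house block with a pitched roof, 32x54x36 mm, standing on the bench in front of the boxes; origin under its centre
- marker_red: the white marker with a red cap, 139 mm long, 18 mm thick, lying on the bench; origin under its middle
- spring_clamp_b: the black spring clamp with orange tips, 59x84x19 mm, lying on the bench; origin under its middle
- screwdriver: the screwdriver with the yellow handle, 172 mm long, lying on the white plate at the left; origin under its middle
Not all that is in view belongs to the job. Leave any black look-alike of the house_block_b alone.

How it is judged:
On the way, in this order (a step that is already met when the one before it is completed fails the run):
1. the blue drawer is fully home, the bolt still drawn back (value of joint blue_drawer below 0.003 m and value of joint blue_bolt below 0.012 m), for 0.2 s.
2. the blue box's bolt is shot into its staple (value of joint blue_drawer below 0.003 m and value of joint blue_bolt above 0.027 m), for 0.2 s.
At the end, for the whole second after the job is handed in: The blue drawer is within 3 mm of fully home and its bolt at least 27 of 32 mm to the left and at rest; the orange drawer and bolt are within 6 mm, and the loose things within 15 mm, of where they began, glue bottle and house block upright (all of step 2 and velocity of joint blue_bolt between -0.005 and 0.005 m/s and not (distance of any of orange_front, orange_knob from where it was at the start of the episode above 0.006 m) and distance of each of glue_bottle, house_block_b, marker_red, spring_clamp_b, screwdriver from where it was at the start of the episode below 0.015 m and angle between each of glue_bottle, house_block_b's own z axis and vertical below 0.2 rad); the robot touches nothing.
It fails at once if the bolt is shot before the drawer is home (value of joint blue_bolt above 0.012 m and value of joint blue_drawer above 0.005 m).
It fails at once if the orange box's drawer or bolt is moved (distance of any of orange_front, orange_knob from where it was at the start of the episode above 0.006 m).
It fails at once if a bystander is pushed aside, lifted or carried (distance of any of glue_bottle, house_block_b, marker_red, spring_clamp_b, screwdriver from where it was at the start of the episode above 0.015 m).
It fails at once if the knob or the drawer front is gripped between the fingers ((horizontal distance between the grasp point and blue_knob below 0.009 m and z of the grasp point in the frame of blue_knob below 0.02 m and contact force between the fingers and blue_bolt above 0.5 N) or (y of the grasp point in the frame of blue_front between -0.06 and 0.06 m and x of the grasp point in the frame of blue_front between -0.004 and 0.012 m and z of the grasp point in the frame of blue_front below 0.03 m and contact force between the fingers and blue_drawer above 0.5 N)).
It fails at once if the drawer is slammed (faster than 0.3 m/s) or rammed (over 90 N) (velocity of joint blue_drawer below -0.3 m/s or contact force between the fingers and blue_box above 90 N).
It also fails if it takes over 38 s, if anything falls off the work surface, if the arm or the gripper's body presses on something with over 40 N, if the wrist force passes 120 N, or if a joint passes its speed limit or range.

## Robot

A 6-joint arm with a two-finger parallel gripper is mounted at the origin on a cart in front of the work surface, level with it; the furniture and walls round the work are solid. World frame = base frame: x ahead of the robot, y to its left, z up, the work surface at z = 0. Lengths are in m, angles in rad, forces in N, time in s.
With the tool pointing down it reaches from about 0.375 to 0.975 m from the base axis. Payload 3.8 kg.
Tool frame: the origin (TCP) lies midway between the tips of the shut fingers; the grasp point (between the pads) lies 19 mm behind it; z points along the fingers, y is the line along which they close (so a half turn about z gives the same grasp; the last joint's range is limited). The gripper opens to 85 mm and grips with 20 to 120 N. Pads are 22 mm wide; open, the fingers measure 114 mm over their backs; the gripper's body (76 mm by 85 mm) begins 54 mm behind the grasp point. The pads swing forward as they close: fully open they stand 13 mm farther back than shut.
Start: joints at [1.093, 0.264, 1.604, -0, 1.274, -0.037], TCP at [0.288, 0.61, 0.211] pointing down, gripper open.
Joint ranges: [-2.63, 2.63], [-0.94, 2.18], [0.31, 2.57], [-1.31, 4.45], [0, 2.66], [-2.55, 2.55]. Speed limits (rad/s): [2.57, 2.57, 3.14, 3.14, 3.14, 3.14].

## Interface

Orientations are given as a rotation vector (axis times angle).
In Python, from workcell import bot gives the robot as it stands.
- The arm moves only by the tool jog_arm, never from a script. Its argument "motion" is a list of rows, each a list of 5 numbers: the opening, from -1 (shut) to 1 (fully open), then the shift along the tool's x, y, z in mm, then the turn about the tool's z in degrees. In form: [[claw, x, y, z, twist], ...]. A call has 1 to 10 rows; each row shifts and turns the commanded pose from where the row before left it, along the tool's axes as they then stand; what a row does not reach is not made up. A row lasts 1/12 s, in which the tool goes at most 41.7 mm and 7.16 degrees, less where a joint would pass 70% of its speed; a pose out of reach is approached as far as the arm can. A call with a gripper value outside its range is refused whole. The fingers move at their own pace and stop on an object; "force" is the grip in N (left out, the last holds). Time passes only in rows, so rows that do not move let the fingers close. It gives the time, the measured TCP pose, the force, the opening and the grip force at its end, in the units of the state.
- bot.read_state(): the state, without advancing time (a new reading comes with each control period).
- bot.read_camera(name): name is "scene" or "top"; returns (picture, depth): 400x640x3 uint8, red, green, blue; 400x640 float32, m along the optical axis (not along the pixel's ray), 0 where there is no reading.
- bot.get_calibration(name): a dict with "vfov" (degrees; the focal length in pixels is half the picture's height over the tangent of half this angle, whatever the lens; pixels are square), "cx", "cy" (the principal point, pixels), "dist" ([k1, k2, p1, p2, k3] as OpenCV has them; the pictures are not rectified), "rvec" (rotation vector, rad) and "tvec" (3), from world to camera coordinates, as OpenCV has them. Camera axes: x right, y down, z forward; pixel columns grow to the right and rows downward; lengths in m; the calibration is good to about 2 mm. A picture is of the moment at which its call begins. get_calibration takes no time and is no camera call.
- bot.finish_job(): hands the job in; it is judged then, once.
The state is a dict: "time": time; "q": joint angles; "joint_vel": joint speeds; "joint_torque": joint torques, N m; "tool_pos": TCP position; "tcp_rot": TCP orientation; "wrist_force": force on the tool from outside, world axes, zero at the start; "torque": the same for the moment, N m; "width": opening from 0.0 (shut) to 1.0 (fully open); "grip_force": force on a finger pad.
Only numpy, scipy, OpenCV 4.12 (cv2) and the standard library are available. Lean on these libraries where they do the work, as an engineer would, in place of code of your own. Each camera call takes 0.05 s, during which the arm holds its last target. There are 200 camera calls.

## Working session

There is one attempt and no reset: what is moved stays moved. The work goes in short steps, Python scripts to look and compute and a tool call to move; the robot and the scene stay as the last step left them, time stands still between calls to the robot, and variables do not carry over. Pictures are saved under pics/ and viewed, at most 10 in all, crops included, and the job is handed in when it is done.

Besides the shell and the picture viewer there is one more tool, called after "Request:" by a JSON object that holds its "method" and its "body". jog_arm: Moves the arm, as the interface text tells. Its arguments: {"type":"object","properties":{"motion":{"type":"array"},"force":{"type":"number"}},"required":["motion"]}

```bash
mkdir -p pics; cat > h.py <<'E'
import numpy as np, cv2
from workcell import bot
def cam(n):
    c=bot.get_calibration(n); f=200/np.tan(np.radians(c['vfov'])/2)
    K=np.array([[f,0,c['cx']],[0,f,c['cy']],[0,0,1.]]); R=cv2.Rodrigues(np.array(c['rvec'],float))[0]
    return K,np.array(c['dist'],float),R,np.array(c['tvec'],float).ravel()
def cloud(n,D):
    K,d,R,t=cam(n); v,u=np.mgrid[:400,:640]
    p=cv2.undistortPoints(np.stack([u,v],-1).reshape(-1,1,2).astype(float),K,d).reshape(400,640,2)
    P=np.dstack([p,np.ones((400,640))])*D[...,None]
    return (P-t)@R
def ray(n,uv,z):
    K,d,R,t=cam(n); p=cv2.undistortPoints(np.array(uv,float).reshape(-1,1,2),K,d).reshape(-1,2)
    w=np.c_[p,np.ones(len(p))]@R; o=-R.T@t
    return o+w*((z-o[2])/w[:,2])[:,None]
E
python3 - <<'E'
from h import *
for n in('scene','top'):
    I,D=bot.read_camera(n); np.savez(f'{n}.npz',I=I,D=D); cv2.imwrite(f'pics/{n}.png',I[...,::-1])
    K,d,R,t=cam(n); print(n,-R.T@t,R[2],K[0,0],d)
s=bot.read_state(); print(s)
E
```

```text
scene [-0.23113529  0.93779     0.7250553 ] [ 0.65973334 -0.47088571 -0.58567787] 427.2159382209651 [0.01212065 0.         0.         0.         0.        ]
top [0.39377772 0.42098672 1.11490926] [ 0.11614028 -0.0062943  -0.99321288] 418.55871842506417 [-0.11424641  0.          0.          0.          0.        ]
{'time': 0.1, 'q': array([ 1.09312682e+00,  2.64707424e-01,  1.60526066e+00, -2.14838878e-06,
        1.27367712e+00, -3.68711888e-02]), 'joint_vel': array([-0.00157439, -0.00194523, -0.00377275,  0.00152147, -0.00217056,
        0.00100128]), 'joint_torque': array([-4.92832169e-04, -5.16711795e+01, -3.68584514e+01, -1.41381233e-04,
        6.21219995e-03, -3.51722235e-05]), 'tool_pos': array([0.28765686, 0.60985797, 0.20965406]), 'tcp_rot': array([-0.68669726, -3.06508938,  0.00311832]), 'wrist_force': array([ 0.19097658, -0.09417525, -0.6698149 ]), 'torque': array([ 0.0076756 ,  0.03962109, -0.00459216]), 'grip_force': 0.0, 'width': 1.0011864674265019}
```

View pics/scene.png

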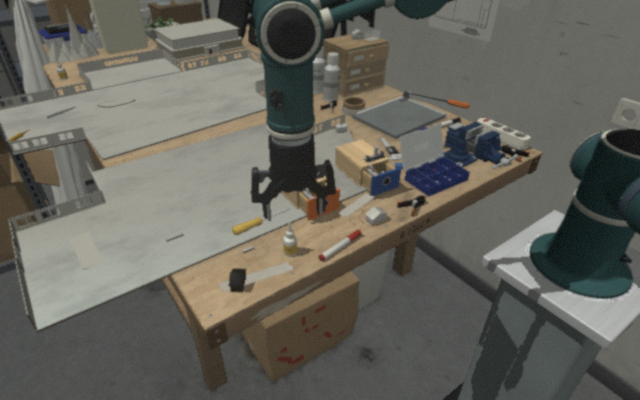

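View pics/top.png

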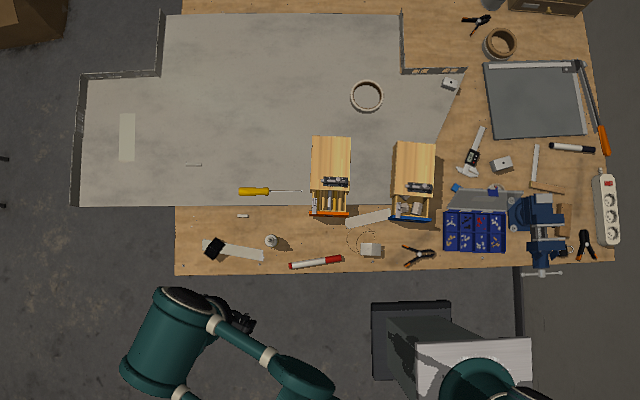

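The top view shows the blue front near (410,220), its box at (413,170) and its bolt near (418,187). The orange box is to the left at (330,165), with the house block at (371,250) and the clamp at (418,255) in front. Next I measure the blue box.

```bash
python3 - <<'E'
from h import *
z=np.load('top.npz'); I,D=z['I'],z['D']; C=cloud('top',D)
hsv=cv2.cvtColor(I,cv2.COLOR_RGB2HSV)
sub=np.zeros((400,640),bool); sub[130:232,378:440]=1
top=sub&(abs(C[...,2]-0.079)<0.006)&(hsv[...,0]<30)&(hsv[...,1]>60)&(D>0)
r=cv2.minAreaRect(C[top][:,:2].astype(np.float32)); print('housing',top.sum(),r,cv2.boxPoints(r).round(4).tolist(),np.median(C[top][:,2]))
bl=sub&(hsv[...,0]>95)&(hsv[...,0]<125)&(hsv[...,1]>130)&(C[...,2]>0.03)
v,u=np.nonzero(bl); print('blue',len(u),u.min(),u.max(),v.min(),v.max())
r=cv2.minAreaRect(C[bl][:,:2].astype(np.float32)); print(r,cv2.boxPoints(r).round(4).tolist(),np.percentile(C[bl][:,2],[5,50,95]))
hi=sub&(C[...,2]>0.087)&(D>0); 
lab=cv2.connectedComponentsWithStats(hi.astype(np.uint8))
for i in range(1,lab[0]):
    P=C[lab[1]==i]; print('hi',lab[2][i],P.mean(0).round(4),P.max(0).round(4),P.min(0).round(4))
kn=sub&(C[...,2]>0.107)&(D>0);print('knob',np.argwhere(kn)[:,::-1].tolist(),C[kn].round(4).tolist())
cr=cv2.resize(I[125:275,300:450],(600,600),interpolation=cv2.INTER_CUBIC)
cv2.imwrite('pics/c1.png',cr[...,::-1])
z=np.load('scene.npz'); cr=cv2.resize(z['I'][120:240,290:450],(800,600),interpolation=cv2.INTER_CUBIC)
cv2.imwrite('pics/c2.png',cr[...,::-1])
# obstacles heights
for n,(a,b,c,d) in dict(house=(240,260,355,385),clamp=(240,272,398,440),bins=(205,255,442,508),front_or=(205,222,305,352)).items():
    P=C[a:b,c:d].reshape(-1,3); P=P[P[:,2]>0.012]; print(n,P.min(0).round(3),P.max(0).round(3))
E
```

```text
housing 1857 ((0.5763579607009888, 0.1651776134967804), (0.10069321095943451, 0.18908829987049103), 83.63863372802734) [[0.47679999470710754, 0.12559999525547028], [0.6646999716758728, 0.1046999990940094], [0.6758999824523926, 0.20469999313354492], [0.4880000054836273, 0.2257000058889389]] 0.07814735783846151
blue 166 389 431 192 222
((0.503994882106781, 0.17711937427520752), (0.09880413860082626, 0.07340092957019806), 89.76932525634766) [[0.46709999442100525, 0.12790000438690186], [0.5404999852180481, 0.12759999930858612], [0.5408999919891357, 0.2264000028371811], [0.4675000011920929, 0.22669999301433563]] [0.03650754 0.07541749 0.08004598]
hi [405 183  28   8 111] [0.5525 0.158  0.0968] [0.5622 0.1922 0.1199] [0.5429 0.1245 0.0871]
hi [399 202   2   8  15] [0.5063 0.2102 0.0951] [0.5145 0.212  0.0984] [0.4972 0.2085 0.0936]
knob [[423, 183], [424, 183], [425, 183], [422, 184], [423, 184], [424, 184], [425, 184], [426, 184], [421, 185], [422, 185], [423, 185], [424, 185], [425, 185], [426, 185], [422, 186], [423, 186], [424, 186], [425, 186], [426, 186], [422, 187], [423, 187], [424, 187], [425, 187]] [[0.5577, 0.153, 0.1132], [0.5565, 0.1524, 0.1199], [0.5569, 0.1492, 0.1171], [0.5545, 0.1569, 0.1177], [0.5548, 0.1539, 0.1159], [0.5546, 0.1516, 0.1163], [0.5544, 0.1494, 0.1176], [0.5544, 0.1468, 0.1169], [0.5534, 0.1574, 0.1096], [0.5524, 0.1564, 0.1153], [0.5524, 0.1538, 0.1149], [0.5521, 0.1518, 0.1167], [0.5521, 0.1492, 0.1164], [0.552, 0.1469, 0.117], [0.5501, 0.1563, 0.1144], [0.5504, 0.1532, 0.112], [0.5498, 0.1517, 0.1159], [0.5497, 0.1493, 0.1162], [0.5496, 0.1468, 0.1161], [0.5478, 0.1562, 0.1136], [0.5475, 0.1541, 0.1151], [0.5477, 0.1512, 0.1135], [0.5473, 0.1493, 0.1157]]
house [0.385 0.251 0.018] [0.418 0.421 1.115]
clamp [0.355 0.107 0.012] [0.41  0.421 1.115]
bins [ 0.379 -0.091  0.012] [0.51  0.421 1.115]
front_or [0.487 0.336 0.012] [0.521 0.434 0.089]
```

View pics/c1.png

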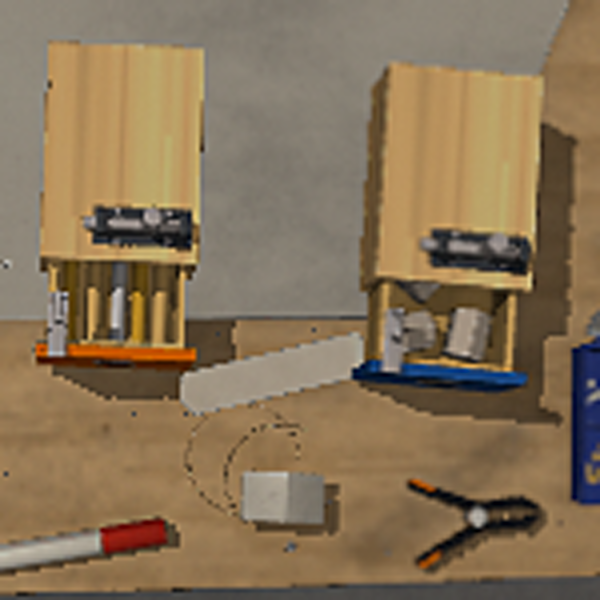

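View pics/c2.png

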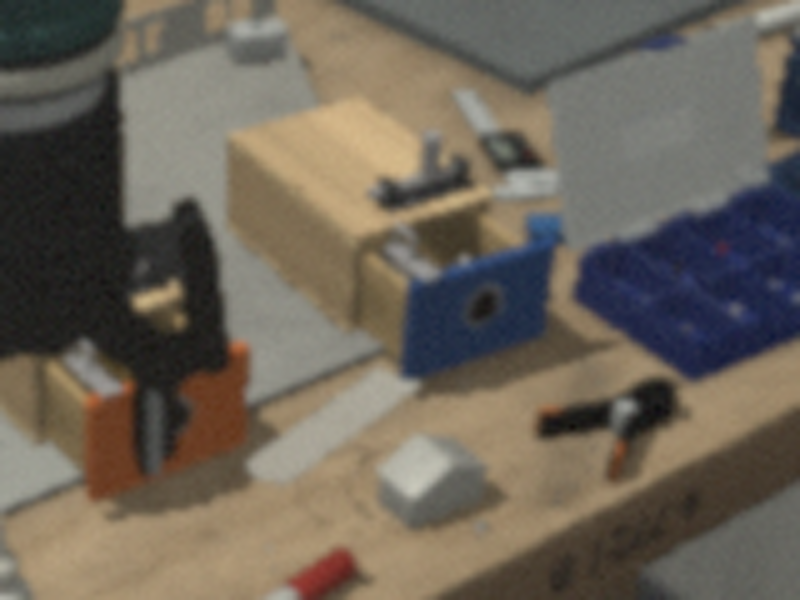

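The crop shows a blue drawer about 60 mm out. The knob is at top px (424,185), about (0.552, 0.152), and box yaw is roughly -6.4°. I'll refine the front and plan the move.

```bash
python3 - <<'E'
from h import *
z=np.load('top.npz'); I,D=z['I'],z['D']; C=cloud('top',D); hsv=cv2.cvtColor(I,cv2.COLOR_RGB2HSV)
sub=np.zeros((400,640),bool); sub[205:232,378:436]=1
bl=sub&(hsv[...,0]>95)&(hsv[...,0]<125)&(hsv[...,1]>110)&(C[...,2]>0.068)
P=C[bl][:,:2].astype(np.float32); r=cv2.minAreaRect(P); print('front top',r,cv2.boxPoints(r).round(4).tolist())
vx,vy,*_=cv2.fitLine(P,cv2.DIST_HUBER,0,.01,.01).ravel(); print('angle',np.degrees(np.arctan2(vy,vx)))
top=np.zeros((400,640),bool); top[130:198,378:440]=1
top&=(abs(C[...,2]-0.079)<0.005)&(D>0)&(hsv[...,0]<30)&(hsv[...,1]>60)
Q=C[top][:,:2].astype(np.float32); Q=Q[Q[:,0]>0.57]; r=cv2.minAreaRect(Q);print('rear',r,cv2.boxPoints(r).round(4).tolist())
yaw=np.radians(-6.4); bx=np.array([np.cos(yaw),np.sin(yaw)]); by=np.array([-bx[1],bx[0]])
d=np.array([0.43,0.18])-bot.read_state()['tool_pos'][:2]
print('tool x,y mm after twist',-d@bx*1e3,d@by*1e3)
E
```

```text
front top ((0.4759981334209442, 0.1772034615278244), (0.09905794262886047, 0.008064315654337406), 83.69007873535156) [[0.46650001406669617, 0.12839999794960022], [0.4745999872684479, 0.1274999976158142], [0.48539999127388, 0.22599999606609344], [0.477400004863739, 0.22689999639987946]]
angle 83.83581
rear ((0.6179705262184143, 0.16029922664165497), (0.10054150223731995, 0.10500466823577881), 83.99820709228516) [[0.5605000257492065, 0.11580000072717667], [0.664900004863739, 0.10480000078678131], [0.6754000186920166, 0.20479999482631683], [0.5709999799728394, 0.21580000221729279]]
tool x,y mm after twist -189.3718579038341 -411.31222274675645
```

Request:
{"method": "jog_arm", "body": {"motion": [[-1,0,0,0,-6.4],[-1,0,0,0,-6.4],[-1,0,0,0,-6.4],[-1,-10,-20,0,0],[-1,-15,-30,0,0],[-1,-15,-30,0,0],[-1,-15,-30,0,0],[-1,-15,-30,0,0],[-1,-15,-30,0,0],[-1,-15,-30,0,0]]}}

```text
time: 0.93
tool_pos: [0.3663, 0.3992, 0.2103]
tcp_rot: [-0.165, -3.137, 0.001]
wrist_force: [-0.6, 0.5, 0.6]
width: 0.001
grip_force: 0.0
```

Request:
{"method": "jog_arm", "body": {"motion": [[-1,-15,-30,0,0],[-1,-15,-30,0,0],[-1,-15,-30,0,0],[-1,-15,-30,0,0],[-1,-15,-30,0,0],[-1,-10,-30,0,0],[-1,0,-20,0,0],[-1,0,0,0,0],[-1,0,0,0,0],[-1,0,0,0,0]]}}

```text
time: 1.77
tool_pos: [0.4296, 0.1936, 0.2107]
tcp_rot: [-0.166, -3.137, -0.001]
wrist_force: [-1.5, 0.0, 0.5]
width: -0.002
grip_force: 0.0
```

```bash
cat > s.py <<'E'
from h import *
from scipy.spatial.transform import Rotation as Ro
s=bot.read_state(); R=Ro.from_rotvec(s['tcp_rot']).as_matrix()
print(s['time'],s['tool_pos'].round(4),s['wrist_force'].round(1),s['width'].round(2),'yaw y',np.degrees(np.arctan2(R[1,1],R[0,1])).round(2))
for n,p in dict(front=(0.472,.1776),home=(0.523,.171),knob=(0.552,.1515)).items():
    d=R.T@np.r_[np.array(p)-s['tool_pos'][:2],0]; print(n,(d[:2]*1e3).round(1))
E
python3 s.py
```

```text
Traceback (most recent call last):
  File "s.py", line 4, in <module>
    print(s['time'],s['tool_pos'].round(4),s['wrist_force'].round(1),s['width'].round(2),'yaw y',np.degrees(np.arctan2(R[1,1],R[0,1])).round(2))
                                                                     ^^^^^^^^^^^^^^^^
AttributeError: 'float' object has no attribute 'round'
```

Request:
{"method": "jog_arm", "body": {"motion": [[-1,0,-11,20,0],[-1,0,0,30,0],[-1,0,0,30,0],[-1,0,0,30,0],[-1,0,0,25,0],[-1,0,0,15,0],[-1,0,0,0,0],[-1,0,0,0,0]]}}

```text
time: 2.43
tool_pos: [0.4276, 0.1831, 0.0601]
tcp_rot: [-0.163, -3.135, 0.001]
wrist_force: [1.4, 0.5, 0.7]
width: 0.002
grip_force: 0.0
```

```bash
sed -i "s/s\['width'\].round(2)/s['width']/" s.py; python3 s.py; python3 - <<'E'
from h import *
I,D=bot.read_camera('scene'); cv2.imwrite('pics/c3.png',cv2.resize(I[110:250,300:460],None,fx=4,fy=4,interpolation=2)[...,::-1])
E
```

```text
2.4333 [0.4276 0.1831 0.0601] [1.4 0.5 0.7] 0.0020332411108115165 yaw y 84.04
front [-44.7  -0.8]
home [-96.1  -2.1]
knob [-127.   -18.5]
```

View pics/c3.png

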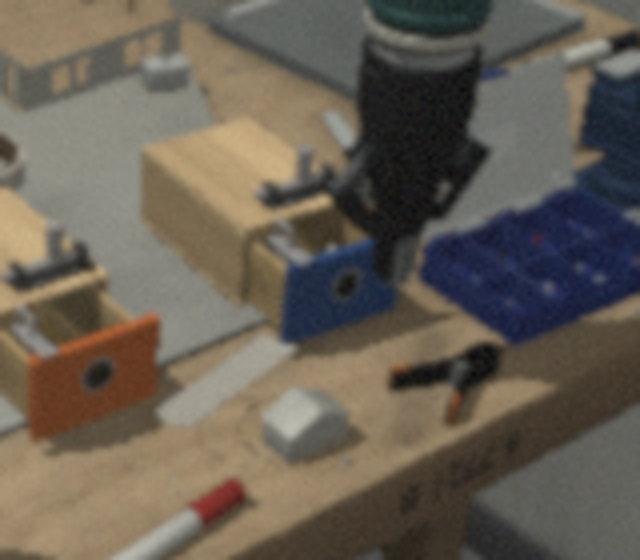

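The fingers stand just in front of the blue front and clear of everything, so I push gently.

Request:
{"method": "jog_arm", "body": {"motion": [[-1,-12,0,0,0],[-1,-12,0,0,0],[-1,-6,0,0,0],[-1,-5,0,0,0],[-1,-5,0,0,0],[-1,-6,0,0,0],[-1,-6,0,0,0],[-1,-6,0,0,0],[-1,-6,0,0,0]]}}

```text
time: 3.23
tool_pos: [0.4928, 0.1753, 0.0608]
tcp_rot: [-0.166, -3.137, 0.0]
wrist_force: [0.7, -0.3, -0.3]
width: 0.0
grip_force: 0.0
```

```bash
python3 s.py; python3 - <<'E'
from h import *
z=np.load('top.npz'); C=cloud('top',z['D'])
P=C[178:216,436:470].reshape(-1,3);P=P[(P[:,2]>.05)&(P[:,2]<.5)];print('lid',len(P),P.min(0),P.max(0))
P=P[P[:,2]>.08]; print(P[np.argsort(-P[:,1])][:6])
E
```

```text
3.2333 [0.4928 0.1753 0.0608] [ 0.7 -0.3 -0.3] 8.316182178334241e-05 yaw y 83.94
front [20.9  0.1]
home [-30.5  -1.1]
knob [-61.4 -17.4]
lid 278 [0.50998404 0.01943441 0.05004337] [0.54387437 0.07362885 0.13351998]
[[0.52148251 0.07352436 0.09305959]
 [0.52005147 0.07342963 0.08470506]
 [0.5225736  0.07330108 0.08480504]
 [0.52406399 0.07318731 0.09254598]
 [0.52674247 0.07260594 0.09131673]
 [0.52955273 0.07258171 0.10707985]]
```

Request:
{"method": "jog_arm", "body": {"motion": [[-1,-5,0,0,0],[-1,-5,0,0,0],[-1,-3,0,0,0]]}}

```text
time: 3.48
tool_pos: [0.5059, 0.1741, 0.0609]
tcp_rot: [0.166, 3.137, 0.0]
wrist_force: [0.0, 0.9, 0.1]
width: 0.0
grip_force: 0.0
```

```bash
python3 s.py; python3 - <<'E'
from h import *
I,D=bot.read_camera('scene'); cv2.imwrite('pics/c4.png',cv2.resize(I[110:250,300:460],None,fx=4,fy=4,interpolation=2)[...,::-1])
E
```

```text
3.4833 [0.5059 0.1741 0.0609] [0.  0.9 0.1] 0.00042723343032279347 yaw y 83.94
front [34.1 -0.1]
home [-17.3  -1.3]
knob [-48.2 -17.6]
```

View pics/c4.png

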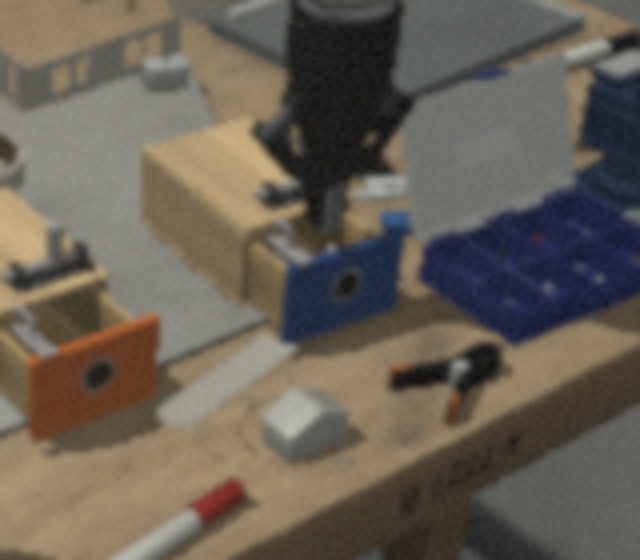

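The drawer has not moved: its front is still at px (340,290), and the fingers appear behind and above the panel. I need to know why, so I'll project the TCP into the images and measure the front from the scene camera.

```bash
python3 - <<'E'
from h import *
s=bot.read_state()
I,D=bot.read_camera('scene');C=cloud('scene',D);hsv=cv2.cvtColor(I,cv2.COLOR_RGB2HSV)
def proj(n,p):
    K,d,R,t=cam(n); return cv2.projectPoints(np.array(p,float).reshape(-1,1,3),cv2.Rodrigues(R)[0],t,K,d)[0].reshape(-1,2)
uv=proj('scene',[s['tool_pos'],[.472,.1776,.053],[.4668,.1284,.079],[.4774,.2269,.079]]); print(uv, ((uv-[300,110])*4).round())
bl=(hsv[...,0]>95)&(hsv[...,0]<125)&(hsv[...,1]>110)&(D>0); bl[:,:365]=0; bl[:,403:]=0; bl[:160]=0; bl[200:]=0
P=C[bl]; print('blue scene',len(P),P.min(0),P.max(0),np.median(P,0))
for v in range(164,180,2): print(v,[C[v,u].round(3).tolist() for u in (380,383)])
I,D=bot.read_camera('top');C=cloud('top',D)
print('top tcp px',proj('top',s['tool_pos']))
cv2.imwrite('pics/c5.png',cv2.resize(I[125:275,340:500],None,fx=4,fy=4,interpolation=2)[...,::-1])
E
```

```text
[[379.54115115 172.15606853]
 [386.66002654 180.17090995]
 [401.43627114 167.78380724]
 [373.16213053 177.2348834 ]] [[318. 249.]
 [347. 281.]
 [406. 231.]
 [293. 269.]]
blue scene 408 [0.46753935 0.03078667 0.00405673] [0.56494966 0.2274967  0.08179747] [0.47595846 0.17979213 0.04626253]
164 [[0.503, 0.18, 0.092], [0.498, 0.172, 0.092]]
166 [[0.498, 0.184, 0.09], [0.498, 0.171, 0.085]]
168 [[0.546, 0.133, 0.04], [0.532, 0.134, 0.048]]
170 [[0.548, 0.13, 0.031], [0.533, 0.133, 0.04]]
172 [[0.545, 0.132, 0.026], [0.483, 0.184, 0.077]]
174 [[0.478, 0.201, 0.079], [0.479, 0.188, 0.074]]
176 [[0.477, 0.201, 0.074], [0.477, 0.189, 0.068]]
178 [[0.477, 0.2, 0.067], [0.475, 0.19, 0.064]]
top tcp px [[410.79743561 206.45670371]]
```

View pics/c5.png

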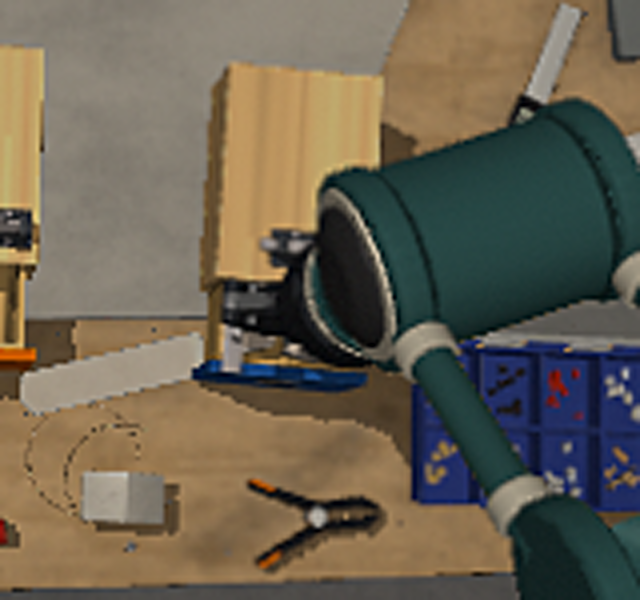

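In the scene depth the fingertips end near z≈0.084 while the reported TCP is 0.061, so they passed just over the panel. I'll back out the same way, slightly raised, and measure the tip height in the open.

Request:
{"method": "jog_arm", "body": {"motion": [[-1,0,0,-15,0],[-1,0,0,-5,0],[-1,20,0,0,0],[-1,30,0,0,0],[-1,30,0,0,0],[-1,0,0,10,0],[-1,0,0,10,0],[-1,0,0,0,0],[-1,0,0,0,0]]}}

```text
time: 4.38
tool_pos: [0.4259, 0.1825, 0.0603]
tcp_rot: [-0.166, -3.137, 0.001]
wrist_force: [0.3, -0.1, -0.1]
width: -0.003
grip_force: 0.0
```

```bash
python3 s.py; python3 - <<'E'
from h import *
s=bot.read_state(); p=s['tool_pos']
I,D=bot.read_camera('scene');C=cloud('scene',D)
m=(np.linalg.norm(C[...,:2]-p[:2],axis=-1)<0.03)&(D>0)
P=C[m]; Z=P[:,2]
for a in np.arange(0,.14,.01):
    q=P[(Z>=a)&(Z<a+.01)]
    if len(q): print(round(a,2),len(q),q.min(0).round(3)[:2],q.max(0).round(3)[:2])
v,u=np.nonzero(m&(C[...,2]>.03)); print('lowest px',v.max(),u[v==v.max()])
cv2.imwrite('pics/c6.png',cv2.resize(I[140:220,340:440],None,fx=6,fy=6,interpolation=2)[...,::-1])
E
```

```text
4.3833 [0.4259 0.1825 0.0603] [ 0.3 -0.1 -0.1] -0.0027315886976430185 yaw y 83.94
front [-46.4   0. ]
home [-97.8  -1.1]
knob [-128.7  -17.5]
0.0 106 [0.397 0.153] [0.454 0.21 ]
0.01 36 [0.399 0.163] [0.414 0.193]
0.02 2 [0.408 0.187] [0.411 0.188]
0.08 16 [0.414 0.175] [0.435 0.194]
0.09 35 [0.414 0.171] [0.435 0.198]
0.1 34 [0.414 0.171] [0.431 0.198]
0.11 28 [0.414 0.171] [0.431 0.198]
0.12 34 [0.412 0.159] [0.423 0.21 ]
0.13 64 [0.411 0.156] [0.44  0.211]
0.14 49 [0.409 0.155] [0.445 0.211]
lowest px 181 [397 398 399]
```

View pics/c6.png

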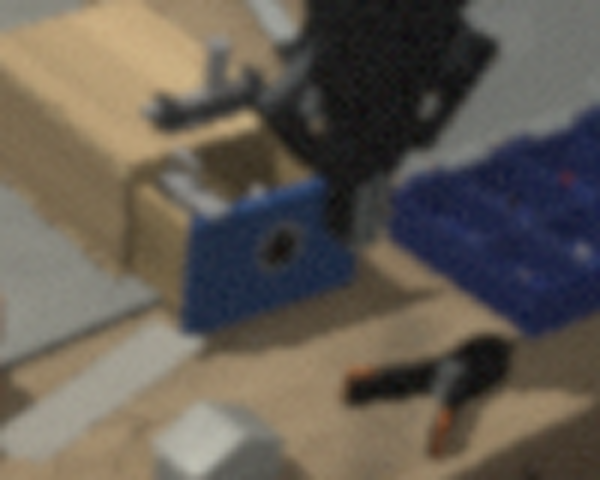

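The tips sit at z≈0.081 with the TCP reading 0.060, about 21 mm higher than reported. The fingers are 22 by 27 mm and horizontally true. I'll lower by 23 mm and push again.

Request:
{"method": "jog_arm", "body": {"motion": [[-1,0,0,12,0],[-1,0,0,11,0],[-1,-10,0,0,0],[-1,-10,0,0,0],[-1,-8,0,0,0],[-1,-4,0,0,0],[-1,-4,0,0,0],[-1,-5,0,0,0],[-1,-5,0,0,0],[-1,-5,0,0,0]]}}

```text
time: 5.27
tool_pos: [0.4764, 0.1771, 0.038]
tcp_rot: [-0.166, -3.137, 0.0]
wrist_force: [-2.5, -0.4, 1.3]
width: -0.003
grip_force: 0.9
```

```bash
cat > f.py <<'E'
from h import *
I,D=bot.read_camera('scene');C=cloud('scene',D);hsv=cv2.cvtColor(I,cv2.COLOR_RGB2HSV)
bl=(hsv[...,0]>95)&(hsv[...,0]<125)&(hsv[...,1]>110)&(D>0)&(C[...,1]>.19)&(C[...,1]<.23)&(C[...,2]>.02); bl[:,:355]=0; bl[:,405:]=0
P=C[bl]; print('front', len(P),np.median(P,0))
E
python3 s.py; python3 f.py
```

```text
5.2667 [0.4764 0.1771 0.038 ] [-2.5 -0.4  1.3] -0.0026472404983455015 yaw y 83.95
front [4.4 0.1]
home [-47.   -1.1]
knob [-77.9 -17.5]
front 162 [0.49218073 0.20607131 0.04970414]
```

The drawer is moving and the force is 2.5 N. I continue.

Request:
{"method": "jog_arm", "body": {"motion": [[-1,-5,0,0,0],[-1,-5,0,0,0],[-1,-5,0,0,0],[-1,-5,0,0,0],[-1,-5,0,0,0],[-1,-5,0,0,0],[-1,-2,0,0,0],[-1,-1,0,0,0],[-1,0,0,0,0]]}}

```text
time: 6.07
tool_pos: [0.5097, 0.1738, 0.0379]
tcp_rot: [0.166, 3.136, 0.001]
wrist_force: [-0.0, 0.4, -0.2]
width: -0.001
grip_force: 0.1
```

```bash
python3 s.py; python3 f.py
```

```text
6.0667 [0.5097 0.1738 0.0379] [-0.   0.4 -0.2] -0.001031674652448678 yaw y 83.93
front [37.9 -0.2]
home [-13.5  -1.4]
knob [-44.4 -17.7]
front 125 [0.52575544 0.20421882 0.05044648]
```

Request:
{"method": "jog_arm", "body": {"motion": [[-1,-1,0,0,0],[-1,-1,0,0,0],[-1,-1,0,0,0],[-1,-1,0,0,0],[-1,0,0,0,0]]}}

```text
time: 6.53
tool_pos: [0.5134, 0.1734, 0.038]
tcp_rot: [0.166, 3.137, 0.0]
wrist_force: [-0.5, 0.3, 0.8]
width: -0.003
grip_force: 0.4
```

Request:
{"method": "jog_arm", "body": {"motion": [[-1,-1,0,0,0],[-1,-1,0,0,0],[-1,0,0,0,0]]}}

```text
time: 6.78
tool_pos: [0.5146, 0.1732, 0.0379]
tcp_rot: [-0.166, -3.136, -0.0]
wrist_force: [-4.3, 1.3, 3.0]
width: -0.006
grip_force: 2.1
```

Request:
{"method": "jog_arm", "body": {"motion": [[-1,-1,0,0,0],[-1,-1,0,0,0],[-1,0,0,0,0]]}}

```text
time: 7.03
tool_pos: [0.5145, 0.1731, 0.0378]
tcp_rot: [-0.166, -3.132, 0.0]
wrist_force: [-10.4, 2.3, 8.4]
width: 0.001
grip_force: 5.2
```

Request:
{"method": "jog_arm", "body": {"motion": [[-1,-1,0,0,0],[-1,0,0,0,0],[-1,0,0,0,0]]}}

```text
time: 7.28
tool_pos: [0.5144, 0.1731, 0.0378]
tcp_rot: [-0.166, -3.13, 0.0]
wrist_force: [-13.2, 3.2, 10.3]
width: 0.005
grip_force: 6.5
```

The drawer is against its stop: 13 N and no further travel. I back off, rise and go to the right of the knob.

Request:
{"method": "jog_arm", "body": {"motion": [[-1,5,0,0,0],[-1,10,0,0,0],[-1,10,0,0,0],[-1,0,0,-35,0],[-1,0,0,-35,0],[-1,0,0,-35,0],[-1,0,-20,0,0],[-1,0,-24,0,0],[-1,0,0,0,0],[-1,0,0,0,0]]}}

```text
time: 8.12
tool_pos: [0.4881, 0.1309, 0.1429]
tcp_rot: [0.169, 3.136, 0.0]
wrist_force: [0.3, 0.1, 0.4]
width: -0.004
grip_force: 0.0
```

```bash
python3 s.py; python3 f.py; python3 - <<'E'
from h import *
I,D=bot.read_camera('scene');C=cloud('scene',D)
m=(abs(C[...,0]-.552)<.02)&(abs(C[...,1]-.155)<.025)&(C[...,2]>.102)&(C[...,2]<.125)
P=C[m];print('knob',len(P),P.min(0),P.max(0),P.mean(0))
cv2.imwrite('pics/c7.png',cv2.resize(I[110:230,340:460],None,fx=5,fy=5,interpolation=2)[...,::-1])
E
```

```text
8.1167 [0.4881 0.1309 0.1429] [0.3 0.1 0.4] -0.003625765359452905 yaw y 83.84
front [21.1 44.7]
home [-30.4  43.6]
knob [-61.3  27.4]
front 117 [0.53065849 0.20385094 0.04740242]
knob 23 [0.54662858 0.14661945 0.10222572] [0.56014656 0.15972009 0.11732998] [0.55202279 0.15335624 0.11165854]
```

View pics/c7.png

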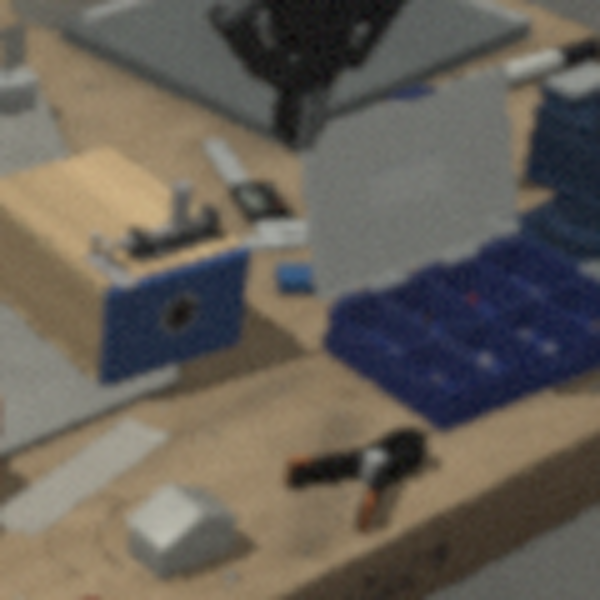

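The drawer is flush and the bolt is still drawn back, knob at about (0.553, 0.152). I go forward and down beside it.

Request:
{"method": "jog_arm", "body": {"motion": [[-1,-20,-3,0,0],[-1,-25,0,0,0],[-1,-16,0,0,0],[-1,0,0,20,0],[-1,0,0,20,0],[-1,0,0,12,0],[-1,0,0,7,0],[-1,0,0,0,0],[-1,0,0,0,0]]}}

```text
time: 8.97
tool_pos: [0.5486, 0.1225, 0.0836]
tcp_rot: [-0.165, -3.136, 0.0]
wrist_force: [1.0, 0.0, 0.6]
width: 0.003
grip_force: 0.0
```

```bash
python3 s.py; python3 - <<'E'
from h import *
p=bot.read_state()['tool_pos']; I,D=bot.read_camera('scene');C=cloud('scene',D)
m=(np.linalg.norm(C[...,:2]-p[:2],axis=-1)<0.019)&(D>0)&(C[...,2]>.098)&(C[...,2]<.13)
print(m.sum(),C[m].min(0),C[m].max(0))
m=(abs(C[...,0]-.552)<.02)&(abs(C[...,1]-.157)<.012)&(C[...,2]>.106)&(C[...,2]<.117);print('knob',C[m].mean(0))
E
```

```text
8.9667 [0.5486 0.1225 0.0836] [1.  0.  0.6] 0.003327115007493039 yaw y 83.97
front [82.  46.7]
home [30.6 45.5]
knob [-0.3 29.2]
68 [0.53724365 0.10665607 0.1001055 ] [0.55933386 0.13828139 0.129931  ]
knob [0.55172254 0.15408271 0.11205992]
```

Request:
{"method": "jog_arm", "body": {"motion": [[-1,0,5,0,0],[-1,0,5,0,0],[-1,0,5,0,0],[-1,0,5,0,0],[-1,0,5,0,0],[-1,0,5,0,0],[-1,0,4,0,0],[-1,0,4,0,0]]}}

```text
time: 9.68
tool_pos: [0.5531, 0.1605, 0.084]
tcp_rot: [0.166, 3.137, -0.0]
wrist_force: [0.8, -1.1, 0.9]
width: -0.001
grip_force: 0.7
```

Request:
{"method": "jog_arm", "body": {"motion": [[-1,0,1,0,0],[-1,0,1,0,0],[-1,0,1,0,0],[-1,0,0,0,0]]}}

```text
time: 10.02
tool_pos: [0.5532, 0.1616, 0.0839]
tcp_rot: [-0.165, -3.137, 0.004]
wrist_force: [0.1, -6.9, 2.6]
width: -0.001
grip_force: 3.2
```

```bash
python3 s.py; python3 - <<'E'
from h import *
I,D=bot.read_camera('scene');C=cloud('scene',D)
m=(abs(C[...,0]-.556)<.02)&(abs(C[...,1]-.187)<.02)&(C[...,2]>.106)&(C[...,2]<.117);print('knob',m.sum(),C[m].mean(0),C[m].max(0))
E
```

```text
10.0167 [0.5532 0.1616 0.0839] [ 0.1 -6.9  2.6] -0.0013339369513410456 yaw y 83.97
front [82.4  7.3]
home [31.   6.1]
knob [  0.1 -10.2]
knob 27 [0.55219154 0.17790413 0.11245517] [0.56433795 0.18838351 0.11681941]
```

Request:
{"method": "jog_arm", "body": {"motion": [[-1,0,1,0,0],[-1,0,1,0,0],[-1,0,1,0,0],[-1,0,0,0,0]]}}

```text
time: 10.4
tool_pos: [0.5532, 0.1622, 0.0839]
tcp_rot: [-0.164, -3.136, 0.01]
wrist_force: [-0.6, -13.2, 4.3]
width: 0.004
grip_force: 6.9
```

Request:
{"method": "jog_arm", "body": {"motion": [[-1,0,-5,0,0],[-1,0,-8,0,0],[-1,0,-8,0,0],[-1,0,0,-30,0],[-1,0,0,-35,0],[-1,0,0,-35,0],[-1,20,0,0,0],[-1,35,0,0,0],[-1,35,0,0,0],[-1,0,0,0,0]]}}

```text
time: 11.23
tool_pos: [0.4551, 0.1544, 0.1821]
tcp_rot: [-0.164, -3.131, 0.001]
wrist_force: [-1.5, 0.8, -0.7]
width: 0.001
grip_force: 0.0
```

```bash
python3 s.py; python3 f.py; python3 - <<'E'
from h import *
I,D=bot.read_camera('scene');C=cloud('scene',D)
for x,y in((.556,.187),(.552,.15)):
    m=(abs(C[...,0]-x)<.02)&(abs(C[...,1]-y)<.018)&(C[...,2]>.106)&(C[...,2]<.117);print('knob',m.sum(),C[m].mean(0) if m.any() else '')
cv2.imwrite('pics/c8.png',cv2.resize(I[110:270,290:450],None,fx=3.7,fy=3.7,interpolation=2)[...,::-1])
E
```

```text
11.2333 [0.4551 0.1544 0.1821] [-1.5  0.8 -0.7] 0.0009051981323759054 yaw y 83.99
front [-14.3  24.9]
home [-65.8  23.6]
knob [-96.6   7.3]
front 118 [0.53047979 0.20396738 0.04835704]
knob 15 [0.55382727 0.18366158 0.11206426]
knob 0
```

View pics/c8.png

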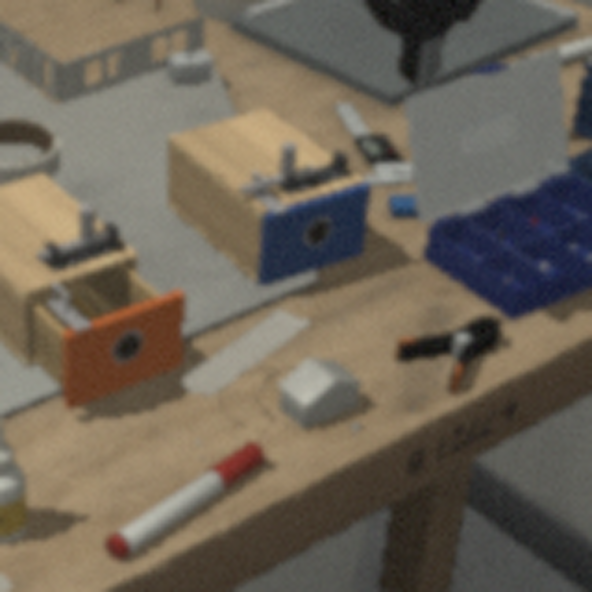

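The blue drawer is flush at (315,230) and the knob has moved left to (288,158). It shifted about 30 mm and pressed firmly against its stop. The other things are undisturbed, so I hand in.

```bash
python3 -c "
from workcell import bot
print(bot.finish_job())"
```

```text
the job is handed in; nothing more can be done
None
```

I handed the job in: the blue drawer is fully home and its bolt pushed left to the stop (about 30 mm of knob travel measured), the orange box and loose things look undisturbed in the last picture, and the hand-in returned no verdict. My first push passed over the drawer front without touching it, because the fingertips sit about 21 mm higher than the reported TCP.

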